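Push the stone coasters to the serving place

ROBOT

A 7-joint arm with a two-finger parallel gripper is mounted at the origin on the work surface. World frame = base frame: x ahead of the robot, y to its left, z up, the work surface at z = 0. Lengths are in m, angles in degrees, forces in N, time in s.
With the tool pointing down it reaches from about 0.425 to 0.875 m from the base axis. Payload 4.7 kg.
Tool frame: the origin (TCP) lies on the centre line of the jaws, within the pads' length; the fingertips stand 8 mm ahead of it and the grasp point (between the pads) lies 11 mm behind it; z points along the fingers, y is the direction in which the jaws open and shut (so a half turn about z gives the same grasp; the last joint's range is limited). The gripper opens to 87 mm and grips with 3 to 60 N. Pads are 19 mm wide; open, the fingers measure 117 mm over their backs; the gripper's body (75 mm by 190 mm) begins 51 mm behind the grasp point.
Start: joints at [-70.869, 18.392, -4.016, 83.108, 1.295, 78.541, -3.26], TCP at [0.204, 0.617, 0.201] pointing down, gripper open.
Joint ranges: [-163.93, 163.93], [-17.29, 119.83], [-79.2, 71.16], [3.27, 140.29], [-89.18, 269.18], [5.43, 117.66], [-154.24, 154.24]. Speed limits (degrees/s): [147.25, 147.25, 180, 180, 180, 180, 180].

INTERFACE

Orientations are given as [roll, pitch, yaw] about the fixed x, y, z axes, in that order (R = Rz(yaw) Ry(pitch) Rx(roll)).
In Python, from cell import status, vision, workorder gives the robot as it stands.
- The arm moves only by the tool step_arm, never from a script. Its argument "series" is a list of rows, each an object of numbers: "ax", "ay", "az": the turn, a rotation vector about the world's x, y, z in degrees; "x", "y", "z": the shift along the world's x, y, z in m; "claw": the opening in per cent of the stroke, from 0 (shut) to 100 (fully open). In form: [{"ax": .., "ay": .., "az": .., "x": .., "y": .., "z": .., "claw": ..}, ...]. A call has 1 to 12 rows; each row is the pose to reach, as a shift and turn from the pose commanded when the call began; what a row does not reach only later rows make up. A row lasts 1/10 s, in which the tool goes at most 50 mm and 8.59 degrees, less where a joint would pass 70% of its speed; a pose out of reach is approached as far as the arm can. A call with a gripper value outside its range is refused whole. The fingers move at their own pace and stop on an object; "squeeze" is the grip in N (left out, the last holds). Time passes only in rows, so rows that repeat a pose let the fingers close. It gives the time, the measured TCP pose, the force and the opening at its end, in the units of the state.
- status.get_obs(): the state, without advancing time (a new reading comes with each control period).
- vision.read_camera(name): name is "scene" or "top" or "wrist"; returns the picture (480x640x3 uint8, red, green, blue); there is no depth.
- vision.camera_params(name): a dict with "fovy" (degrees; the focal length in pixels is half the picture's height over the tangent of half this angle, whatever the lens; pixels are square), "cx", "cy" (the principal point, pixels), "dist" ([k1, k2, p1, p2, k3] as OpenCV has them; the pictures are not rectified), "eye" and "orientation" of the camera in the world; the wrist camera has in their place "tool_from_camera" (4x4, takes a point from camera to tool coordinates, whose origin is the TCP and whose axes are the flange's). Camera axes: x right, y down, z forward; pixel columns grow to the right and rows downward; lengths in m; the calibration is good to about 2 mm. A picture is of the moment at which its call begins: read the wrist's pose just before it. camera_params takes no time and is no camera call.
- workorder.sign_off(): hands the job in, once; it reports no verdict.
The state is a dict: "time_s": time; "qpos": joint angles; "joint_velocities": joint speeds; "effort": joint torques, N m; "tool_pos": TCP position; "tool_rot": TCP orientation; "force": force on the tool from outside, world axes, zero at the start; "wrist_torque": the same for the moment, N m; "grip_width": finger opening in m.
Only numpy, scipy, OpenCV 4.12 (cv2) and the standard library are available. Lean on these libraries where they do the work, as an engineer would, in place of code of your own. Each camera call takes 0.05 s, during which the arm holds its last target.

TASK

One of the three closed canisters holds the heavy stone coasters, the other two only light cork ones, and they look the same: find the heavy one by feel, nudging them gently by no more than two or three centimetres. Push it along the steel board, without lifting or tipping it, until it stands wholly on the square wooden inlay, and leave the two light ones practically where they stood and the mate, the mug and the drinking straw undisturbed.

Things in the scene. Friction and masses are not known exactly. Their poses are not given: they have to be found in the camera images.
- canister_a: Closed white plastic canister, flat grey lid, starts on the left of three lookalikes. Round, 112 mm across the foot, tapering to 102 at the top, 75 tall, too wide to grip. Loose on the board. Origin: centre of its underside, z up. One of the three (any) holds stone coasters, 0.8 to 1.0 kg in all; the others cork, about 0.2 kg, so it resists a slow push about 4 times as strongly (3 to 5 N against 1 N).
- canister_b: Closed white plastic canister, flat grey lid, starts in the middle of three lookalikes. Round, 112 mm across the foot, tapering to 102 at the top, 75 tall, too wide to grip. Loose on the board. Origin: centre of its underside, z up. One of the three (any) holds stone coasters, 0.8 to 1.0 kg in all; the others cork, about 0.2 kg, so it resists a slow push about 4 times as strongly (3 to 5 N against 1 N).
- canister_c: Closed white plastic canister, flat grey lid, starts on the right of three lookalikes. Round, 112 mm across the foot, tapering to 102 at the top, 75 tall, too wide to grip. Loose on the board. Origin: centre of its underside, z up. One of the three (any) holds stone coasters, 0.8 to 1.0 kg in all; the others cork, about 0.2 kg, so it resists a slow push about 4 times as strongly (3 to 5 N against 1 N).
- inlay: Square of brown wood, 140 x 140 mm, fixed flush in the top of the steel board: the serving place. No step. Origin: centre of its top, 18 mm above the table; x, y along its edges, x away from the robot. The board: fixed flat slab 460 (x) by 660 mm (y), 18 thick, turned alike, its centre 105 mm from the inlay's along -x.
- mate: Bystander: dark wooden mate gourd, 82 mm across, 85 mm tall, standing on the board to the left of the inlay. Origin at the centre of its underside.
- cup: Bystander: white ceramic mug, 80 mm across, 80 mm tall, with a handle, standing on the board to the right of the inlay. Origin at the centre of its underside.
- bombilla: Bystander: bent steel drinking straw, about 200 mm long, 8 mm thick, lying at the right edge of the board beyond the mug. Origin near the middle of its underside.
Things that resemble listed ones, but are neither listed nor needed, are in the scene too. Leave any green or orange look-alike of the canister_a alone.

How it is judged (in metres and radians):
At the end, for the whole second after the job is handed in: The heavy canister (the one that presses on the inlay with more than 5 N) stands upright, at rest and wholly on the wooden inlay, its centre within 15 mm of the inlay's centre along both edges; each of the two light canisters is within 50 mm of where it started (((contact force between canister_a and inlay above 5 N and linear speed of canister_a below 0.01 m/s and angle between canister_a's own z axis and vertical below 0.05 rad and x of canister_a in the frame of inlay between -0.015 and 0.015 m and y of canister_a in the frame of inlay between -0.015 and 0.015 m and distance of each of canister_b, canister_c from where it was at the start of the episode below 0.05 m) or (contact force between canister_b and inlay above 5 N and linear speed of canister_b below 0.01 m/s and angle between canister_b's own z axis and vertical below 0.05 rad and x of canister_b in the frame of inlay between -0.015 and 0.015 m and y of canister_b in the frame of inlay between -0.015 and 0.015 m and distance of each of canister_a, canister_c from where it was at the start of the episode below 0.05 m) or (contact force between canister_c and inlay above 5 N and linear speed of canister_c below 0.01 m/s and angle between canister_c's own z axis and vertical below 0.05 rad and x of canister_c in the frame of inlay between -0.015 and 0.015 m and y of canister_c in the frame of inlay between -0.015 and 0.015 m and distance of each of canister_a, canister_b from where it was at the start of the episode below 0.05 m))); the robot touches nothing.
It fails at once if a canister is lifted off the board or tipped (height (world z) of any of canister_a, canister_b, canister_c above 0.034 m or angle between any of canister_a, canister_b, canister_c's own z axis and vertical above 0.3 rad).
It fails at once if a bystander is shifted by more than 30 mm (distance of any of mate, cup, bombilla from where it was at the start of the episode above 0.03 m).
It also fails if it takes over 72 s, if anything falls off the work surface, if the arm or the gripper's body presses on something with over 40 N, if the wrist force passes 120 N, or if a joint passes its speed limit or range.

## Working session

There is one attempt and no reset: what is moved stays moved. The work goes in short steps, Python scripts to look and compute and a tool call to move; the robot and the scene stay as the last step left them, time stands still between calls to the robot, and variables do not carry over. Pictures are saved under pics/ and viewed, and the job is handed in when it is done.

Besides the shell and the picture viewer there is one more tool, called after "Emit:" by a JSON object that holds its "op" and its "data", one argument or row to a line. step_arm: Moves the arm, as the interface text tells. Its arguments: {"type":"object","properties":{"series":{"type":"array"},"squeeze":{"type":"number"}},"required":["series"]}

```bash
mkdir -p pics; ls; python3 - <<'E'
from cell import status, vision, workorder
import cv2
print(status.get_obs())
for n in ("top","scene"):
    im=vision.read_camera(n); cv2.imwrite(f"pics/{n}0.png",im[:,:,::-1]); print(n,vision.camera_params(n))
E
```

```text
pics
{'time_s': 0.0, 'qpos': array([-70.86906272,  18.4382478 ,  -4.01520347,  83.17627053,
         1.29311062,  78.54079824,  -3.26004678]), 'joint_velocities': array([-0.00801207,  0.1206855 ,  0.00596137, -0.0004744 ,  0.02922311,
        0.0204681 ,  0.00621876]), 'effort': array([ 5.56428495e-04, -4.91274011e+01, -4.03515631e-01, -3.12531781e+01,
       -6.38191542e-02,  4.33324242e-02,  1.67643548e-04]), 'tool_pos': array([0.20419484, 0.61645306, 0.19965872]), 'tool_rot': array([-1.79889822e+02,  4.10283647e-03,  1.61678111e+02]), 'force': array([ 0.05842362, -0.05925574,  0.4349033 ]), 'wrist_torque': array([-0.00261693, -0.02067258,  0.03757389]), 'grip_width': 0.08719476423117382}
top {'fovy': 45.84169592496031, 'cx': 310.92938699007925, 'cy': 244.7309882095844, 'dist': array([-0.18201711,  0.        ,  0.        ,  0.        ,  0.        ]), 'eye': array([ 5.18556144e-01, -1.64394101e-04,  1.20784188e+00]), 'orientation': array([-174.94704698,    1.80871697,  -89.95860394])}
scene {'fovy': 48.21204279182159, 'cx': 321.51454782330643, 'cy': 247.4524230395319, 'dist': array([-0.03514002,  0.        ,  0.        ,  0.        ,  0.        ]), 'eye': array([ 1.28005875, -0.63410299,  0.92380748]), 'orientation': array([-133.66646438,   -1.19056461,   47.93818636])}
```

View pics/top0.png

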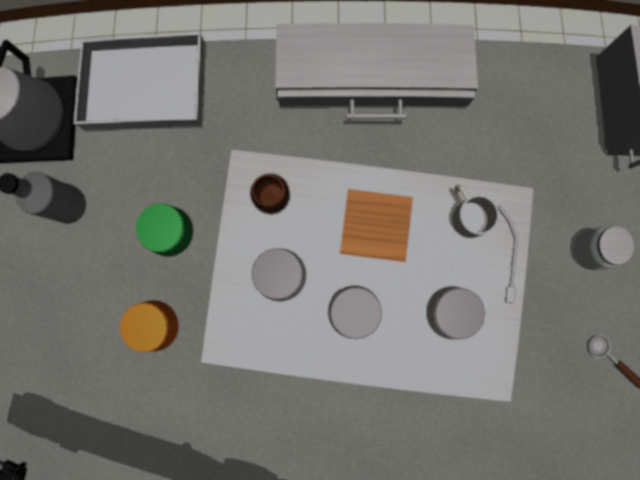

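View pics/scene0.png

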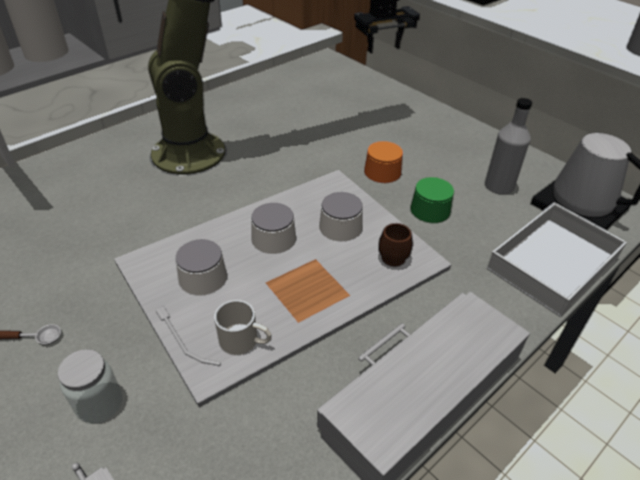

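The top view shows the three white, grey-lidded canisters: a at (277,274), b at (356,313) and c at (459,314). The green one at (163,229) and the orange one at (148,326) are decoys. The inlay is at about (376,225), the mate at (269,193), the mug at (473,216) and the straw near (512,255). I'll enlarge it to measure.

```bash
cat > h.py <<'E'
import numpy as np, cv2
from scipy.spatial.transform import Rotation as R
from cell import status, vision
def K(n):
    p=vision.camera_params(n); f=240/np.tan(np.radians(p['fovy']/2))
    return p,np.array([[f,0,p['cx']],[0,f,p['cy']],[0,0,1.]])
def toplane(n,px,z):
    p,k=K(n); u=cv2.undistortPoints(np.array(px,float).reshape(-1,1,2),k,p['dist']).reshape(-1,2)
    d=np.c_[u,np.ones(len(u))]@R.from_euler('xyz',p['orientation'],degrees=True).as_matrix().T
    e=np.array(p['eye']); return e+d*((z-e[2])/d[:,2])[:,None]
def proj(n,P):
    p,k=K(n); r=R.from_euler('xyz',p['orientation'],degrees=True).as_matrix().T
    return cv2.projectPoints(np.array(P,float).reshape(-1,3),cv2.Rodrigues(r)[0],-r@np.array(p['eye']),k,p['dist'])[0].reshape(-1,2)
E
python3 - <<'E'
from h import *
im=cv2.imread('pics/top0.png')
cv2.imwrite('pics/crop0.png',cv2.resize(im[140:410,200:540],None,fx=2.2,fy=2.2,interpolation=cv2.INTER_CUBIC))
print(toplane('top',[(277,274),(356,313),(459,314)],.093))
q=toplane('top',[(348,190),(412,196),(406,261),(341,253)],.018); print(q,q.mean(0))
b=toplane('top',[(232,151),(533,187),(511,402),(202,363)],.018);print(b)
E
```

```text
[[ 0.55941262  0.10193862  0.093     ]
 [ 0.48301433 -0.05312284  0.093     ]
 [ 0.47983808 -0.2562383   0.093     ]]
[[ 0.74035631 -0.04122808  0.018     ]
 [ 0.72730162 -0.17732531  0.018     ]
 [ 0.58907194 -0.16231063  0.018     ]
 [ 0.6062199  -0.02572177  0.018     ]] [ 0.66573744 -0.10164645  0.018     ]
[[ 0.82789921  0.20863271  0.018     ]
 [ 0.74837796 -0.44387415  0.018     ]
 [ 0.28914548 -0.38592047  0.018     ]
 [ 0.37358838  0.26740103  0.018     ]]
```

View pics/crop0.png

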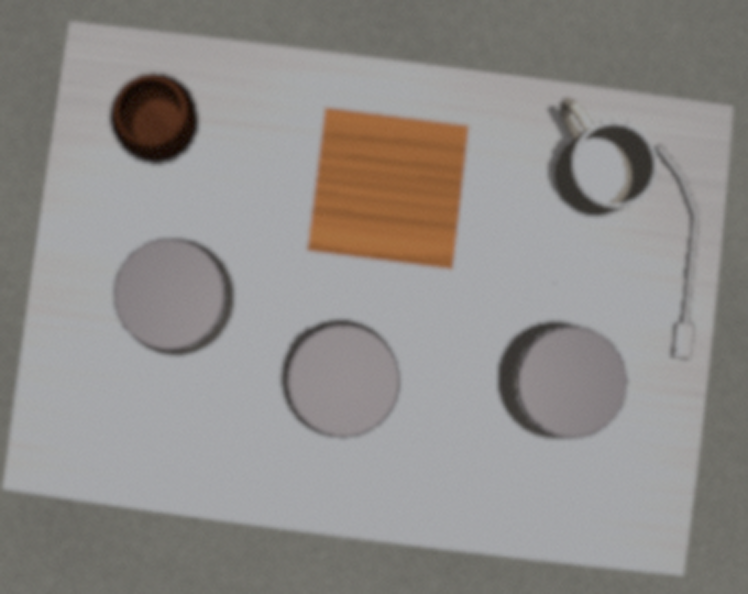

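```bash
python3 - <<'E'
from h import *
c=lambda l:np.array(l,float)/2.2+np.array([200,140])-0.25
L=toplane('top',c([(169,294),(342.5,379.5),(572,380.5)]),.093)
I=toplane('top',c([(326,108),(468,126),(452,268),(308,249)]),.018);print(L,I,I.mean(0))
m=toplane('top',c([(155,118),(600,168)]),.1);print(m)
B=toplane('top',c([(69,22),(733,104),(685,575),(4,489)]),.018);print(B,B.mean(0))
e=[I[0]-I[1],I[3]-I[2],B[0]-B[1],B[3]-B[2]];print([np.degrees(np.arctan2(-v[0],v[1])) for v in e],[np.linalg.norm(v) for v in e])
im=cv2.resize(cv2.imread('pics/top0.png')[140:410,200:540],None,fx=2.2,fy=2.2)
def dr(P,col):
    q=(proj('top',P)-[200,140]+.25)*2.2; cv2.polylines(im,[q.astype(int)],True,col,1)
t=np.linspace(0,2*np.pi,60)
for l in L:
    for r,z in((.051,.093),(.056,.018)): dr(np.c_[l[0]+r*np.cos(t),l[1]+r*np.sin(t),0*t+z],(0,0,255))
yaw=np.radians(-6.95);u=np.array([np.cos(yaw),np.sin(yaw)]);v=np.array([-u[1],u[0]])
cc=I.mean(0)[:2]
dr([[*(cc+.07*(a*u+b*v)),.018] for a,b in((1,1),(1,-1),(-1,-1),(-1,1))],(255,0,0))
c2=cc-.105*u
dr([[*(c2+.23*a*u+.33*b*v),.018] for a,b in((1,1),(1,-1),(-1,-1),(-1,1))],(0,255,0))
cv2.imwrite('pics/ov0.png',im)
E
```

```text
[[ 0.56062129  0.10279838  0.093     ]
 [ 0.48448026 -0.05201593  0.093     ]
 [ 0.48236671 -0.25776624  0.093     ]] [[ 0.74285935 -0.04110157  0.018     ]
 [ 0.72509859 -0.17830086  0.018     ]
 [ 0.58788173 -0.16061628  0.018     ]
 [ 0.60636844 -0.02309705  0.018     ]] [ 0.66555203 -0.10077894  0.018     ]
[[ 0.71905471  0.11587181  0.1       ]
 [ 0.6728281  -0.28550035  0.1       ]]
[[ 0.8307194   0.21063773  0.018     ]
 [ 0.74832614 -0.443716    0.018     ]
 [ 0.29103393 -0.38614947  0.018     ]
 [ 0.37563806  0.2683366   0.018     ]] [ 0.56142938 -0.08772279  0.018     ]
[np.float64(-7.376051884593003), np.float64(-7.656373865736257), np.float64(-7.176656545948454), np.float64(-7.365666756723479)] [np.float64(0.13834410979621123), np.float64(0.13875624450319374), np.float64(0.6595206166378368), np.float64(0.6599317133307014)]
```

View pics/ov0.png

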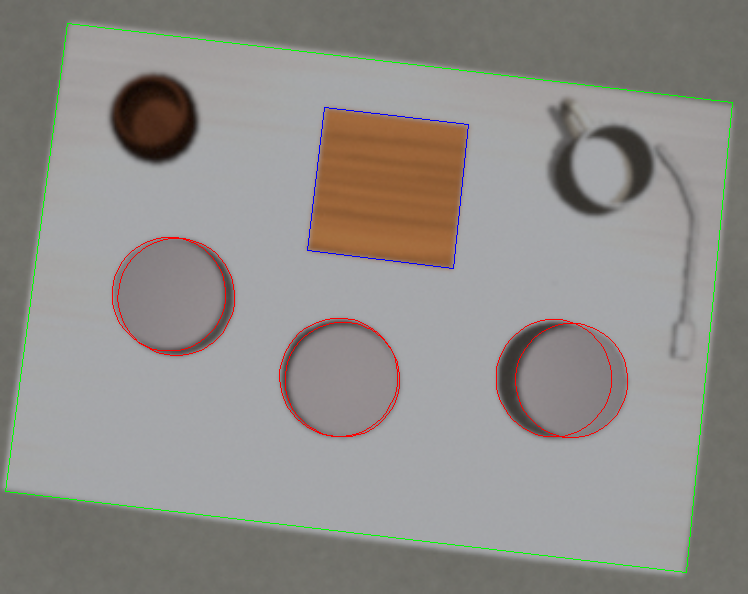

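Emit:
{"op": "step_arm", "data": {
  "series": [
    {"x":0.03,"y":-0.039,"z":0},
    {"x":0.06,"y":-0.078,"z":0},
    {"x":0.09,"y":-0.117,"z":0},
    {"x":0.12,"y":-0.156,"z":0},
    {"x":0.15,"y":-0.195,"z":0},
    {"x":0.18,"y":-0.234,"z":0},
    {"x":0.21,"y":-0.273,"z":0},
    {"x":0.24,"y":-0.312,"z":0},
    {"x":0.24,"y":-0.355,"z":0},
    {"x":0.24,"y":-0.4,"z":0,"az":3.2},
    {"x":0.24,"y":-0.445,"z":0,"az":3.2},
    {"x":0.24,"y":-0.49,"z":0,"az":3.2}
  ]
}}

```text
invalid input
```

Emit:
{"op": "step_arm", "data": {
  "series": [
    {"ax":0,"ay":0,"az":0,"x":0.03,"y":-0.039,"z":0,"claw":100},
    {"ax":0,"ay":0,"az":0,"x":0.06,"y":-0.078,"z":0,"claw":100},
    {"ax":0,"ay":0,"az":0,"x":0.09,"y":-0.117,"z":0,"claw":100},
    {"ax":0,"ay":0,"az":0,"x":0.12,"y":-0.156,"z":0,"claw":100},
    {"ax":0,"ay":0,"az":0,"x":0.15,"y":-0.195,"z":0,"claw":100},
    {"ax":0,"ay":0,"az":0,"x":0.18,"y":-0.234,"z":0,"claw":100},
    {"ax":0,"ay":0,"az":0,"x":0.21,"y":-0.273,"z":0,"claw":100},
    {"ax":0,"ay":0,"az":0,"x":0.24,"y":-0.312,"z":0,"claw":100},
    {"ax":0,"ay":0,"az":0,"x":0.24,"y":-0.355,"z":0,"claw":100},
    {"ax":0,"ay":0,"az":3.2,"x":0.24,"y":-0.4,"z":0,"claw":100},
    {"ax":0,"ay":0,"az":3.2,"x":0.24,"y":-0.445,"z":0,"claw":100},
    {"ax":0,"ay":0,"az":3.2,"x":0.24,"y":-0.49,"z":0,"claw":100}
  ]
}}

```text
time_s: 1.3
tool_pos: [0.4439, 0.1251, 0.2004]
tool_rot: [-180.0, -0.0, 164.9]
force: [0.5, -0.6, 0.3]
grip_width: 0.0869
```

Emit:
{"op": "step_arm", "data": {
  "series": [
    {"ax":0,"ay":0,"az":0,"x":-0.004,"y":-0.045,"z":0,"claw":100},
    {"ax":0,"ay":0,"az":0,"x":-0.008,"y":-0.09,"z":0,"claw":100},
    {"ax":0,"ay":0,"az":0,"x":-0.013,"y":-0.13,"z":0,"claw":100},
    {"ax":0,"ay":0,"az":0,"x":-0.013,"y":-0.163,"z":0,"claw":100},
    {"ax":0,"ay":0,"az":0,"x":-0.013,"y":-0.163,"z":-0.03,"claw":100},
    {"ax":0,"ay":0,"az":0,"x":-0.013,"y":-0.163,"z":-0.06,"claw":100},
    {"ax":0,"ay":0,"az":0,"x":-0.013,"y":-0.163,"z":-0.09,"claw":100},
    {"ax":0,"ay":0,"az":0,"x":-0.013,"y":-0.163,"z":-0.12,"claw":100},
    {"ax":0,"ay":0,"az":0,"x":-0.013,"y":-0.163,"z":-0.14,"claw":100},
    {"ax":0,"ay":0,"az":0,"x":-0.013,"y":-0.163,"z":-0.149,"claw":100},
    {"ax":0,"ay":0,"az":0,"x":-0.013,"y":-0.163,"z":-0.149,"claw":100},
    {"ax":0,"ay":0,"az":0,"x":-0.013,"y":-0.163,"z":-0.149,"claw":100}
  ]
}}

```text
time_s: 2.5
tool_pos: [0.432, -0.036, 0.0525]
tool_rot: [180.0, 0.1, 164.9]
force: [0.2, -1.0, 1.2]
grip_width: 0.0871
```

```bash
python3 - <<'E'
from h import *
o=status.get_obs();print(o['force'],o['wrist_torque'],o['tool_pos'])
cv2.imwrite('pics/s1.png',vision.read_camera('scene')[150:390,100:420,::-1].repeat(2,0).repeat(2,1))
E
```

```text
[ 0.22530264 -1.01549006  1.19162386] [ 0.00399696 -0.0059839  -0.00961333] [ 0.43202418 -0.03596129  0.05252907]
```

View pics/s1.png

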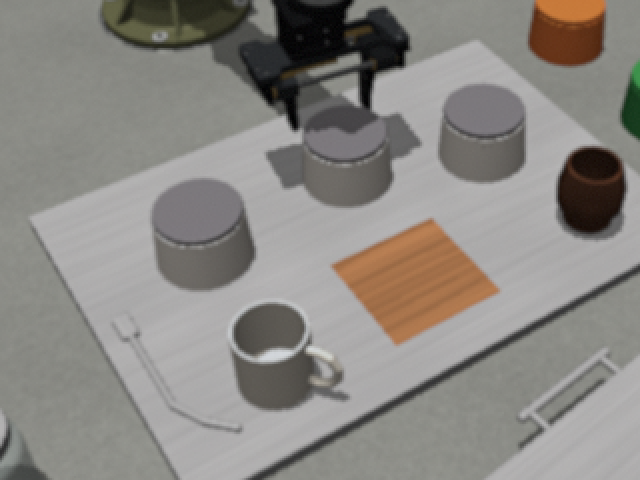

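Both fingers stand behind canister b in the crop, clear of it. Next is a slow nudge along the line to the inlay.

Emit:
{"op": "step_arm", "data": {
  "series": [
    {"ax":0,"ay":0,"az":0,"x":0.0019,"y":-0.0005,"z":0,"claw":100},
    {"ax":0,"ay":0,"az":0,"x":0.0039,"y":-0.001,"z":0,"claw":100},
    {"ax":0,"ay":0,"az":0,"x":0.0058,"y":-0.0016,"z":0,"claw":100},
    {"ax":0,"ay":0,"az":0,"x":0.0077,"y":-0.0021,"z":0,"claw":100}
  ]
}}

```text
time_s: 2.95
tool_pos: [0.4395, -0.0381, 0.0521]
tool_rot: [180.0, 0.0, 164.9]
force: [-0.4, -0.1, 1.5]
grip_width: 0.0871
```

Emit:
{"op": "step_arm", "data": {
  "series": [
    {"ax":0,"ay":0,"az":0,"x":0.0019,"y":-0.0005,"z":0,"claw":100},
    {"ax":0,"ay":0,"az":0,"x":0.0039,"y":-0.001,"z":0,"claw":100},
    {"ax":0,"ay":0,"az":0,"x":0.0058,"y":-0.0016,"z":0,"claw":100},
    {"ax":0,"ay":0,"az":0,"x":0.0077,"y":-0.0021,"z":0,"claw":100}
  ]
}}

```text
time_s: 3.35
tool_pos: [0.4469, -0.0402, 0.0518]
tool_rot: [180.0, -0.0, 164.9]
force: [0.1, 0.6, -0.6]
grip_width: 0.0872
```

Emit:
{"op": "step_arm", "data": {
  "series": [
    {"ax":0,"ay":0,"az":0,"x":0.0019,"y":-0.0005,"z":0,"claw":100},
    {"ax":0,"ay":0,"az":0,"x":0.0039,"y":-0.001,"z":0,"claw":100},
    {"ax":0,"ay":0,"az":0,"x":0.0058,"y":-0.0016,"z":0,"claw":100},
    {"ax":0,"ay":0,"az":0,"x":0.0077,"y":-0.0021,"z":0,"claw":100}
  ]
}}

```text
time_s: 3.75
tool_pos: [0.4544, -0.0424, 0.0517]
tool_rot: [-180.0, -0.0, 164.9]
force: [-1.6, -1.0, 0.8]
grip_width: 0.0872
```

Emit:
{"op": "step_arm", "data": {
  "series": [
    {"ax":0,"ay":0,"az":0,"x":0.0019,"y":-0.0005,"z":0,"claw":100},
    {"ax":0,"ay":0,"az":0,"x":0.0039,"y":-0.001,"z":0,"claw":100}
  ]
}}

```text
time_s: 3.95
tool_pos: [0.4584, -0.0432, 0.0517]
tool_rot: [180.0, -0.0, 164.9]
force: [-1.0, -0.1, 1.2]
grip_width: 0.0869
```

Emit:
{"op": "step_arm", "data": {
  "series": [
    {"ax":0,"ay":0,"az":0,"x":0.0019,"y":-0.0005,"z":0,"claw":100}
  ]
}}

```text
time_s: 4.05
tool_pos: [0.4603, -0.0436, 0.0517]
tool_rot: [180.0, -0.0, 164.9]
force: [-0.5, 1.2, 0.2]
grip_width: 0.087
```

Emit:
{"op": "step_arm", "data": {
  "series": [
    {"ax":0,"ay":0,"az":0,"x":0.0019,"y":-0.0005,"z":0,"claw":100}
  ]
}}

```text
time_s: 4.15
tool_pos: [0.4623, -0.0441, 0.0517]
tool_rot: [180.0, -0.0, 164.9]
force: [-1.5, 0.5, -0.3]
grip_width: 0.0872
```

```bash
python3 - <<'E'
from h import *
for i in range(3):
    o=status.get_obs();print(o['force'],o['tool_pos'],o['effort'][:1]); im=vision.read_camera('scene')
cv2.imwrite('pics/s2.png',im[150:390,100:420,::-1].repeat(2,0).repeat(2,1))
cv2.imwrite('pics/t2.png',vision.read_camera('top')[140:410,200:540,::-1].repeat(2,0).repeat(2,1))
E
```

```text
[-1.53420775  0.50418729 -0.27354413] [ 0.46229436 -0.04414237  0.05174022] [0.03354678]
[-0.07163514  1.23040571 -1.1101982 ] [ 0.46269286 -0.04428104  0.05180924] [0.06193052]
[-0.01113049  0.69801323  0.47429436] [ 0.46260571 -0.0442973   0.05181218] [0.12008334]
```

View pics/s2.png

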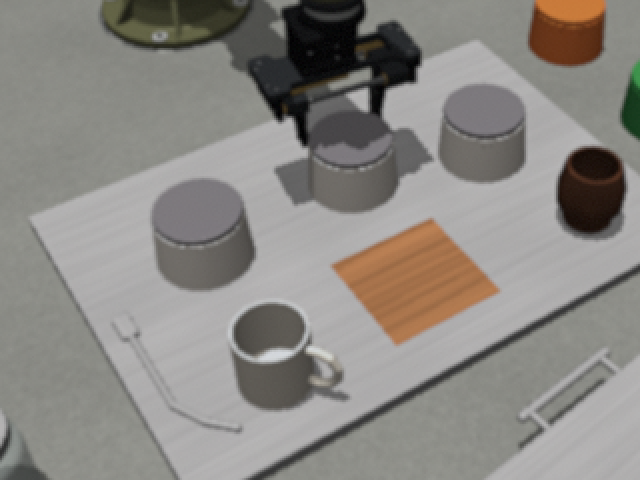

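View pics/t2.png

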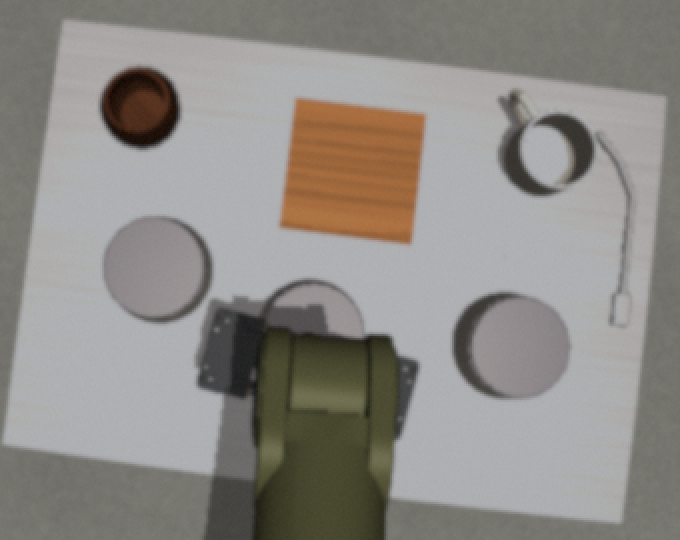

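b moved about 12–15 mm at roughly 1 N, so it's light. I'll back off and go to a.

Emit:
{"op": "step_arm", "data": {
  "series": [
    {"ax":0,"ay":0,"az":0,"x":-0.01,"y":0.003,"z":0,"claw":100},
    {"ax":0,"ay":0,"az":0,"x":-0.02,"y":0.005,"z":0,"claw":100},
    {"ax":0,"ay":0,"az":0,"x":-0.02,"y":0.005,"z":0.04,"claw":100},
    {"ax":0,"ay":0,"az":0,"x":-0.02,"y":0.005,"z":0.08,"claw":100},
    {"ax":0,"ay":0,"az":0,"x":-0.01,"y":0.005,"z":0.12,"claw":100},
    {"ax":0,"ay":0,"az":-8,"x":0.0,"y":0.04,"z":0.12,"claw":100},
    {"ax":0,"ay":0,"az":-16,"x":0.015,"y":0.08,"z":0.12,"claw":100},
    {"ax":0,"ay":0,"az":-24,"x":0.03,"y":0.12,"z":0.12,"claw":100},
    {"ax":0,"ay":0,"az":-32,"x":0.045,"y":0.15,"z":0.12,"claw":100},
    {"ax":0,"ay":0,"az":-40,"x":0.06,"y":0.18,"z":0.12,"claw":100},
    {"ax":0,"ay":0,"az":-47.6,"x":0.073,"y":0.197,"z":0.12,"claw":100},
    {"ax":0,"ay":0,"az":-47.6,"x":0.073,"y":0.197,"z":0.12,"claw":100}
  ]
}}

```text
time_s: 5.55
tool_pos: [0.535, 0.156, 0.1714]
tool_rot: [180.0, -0.0, 117.4]
force: [-0.8, 0.8, 0.5]
grip_width: 0.0869
```

```bash
python3 - <<'E'
from h import *
cv2.imwrite('pics/t3.png',vision.read_camera('top')[140:410,200:540,::-1].repeat(2,0).repeat(2,1))
E
```

```text
(no output)
```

View pics/t3.png

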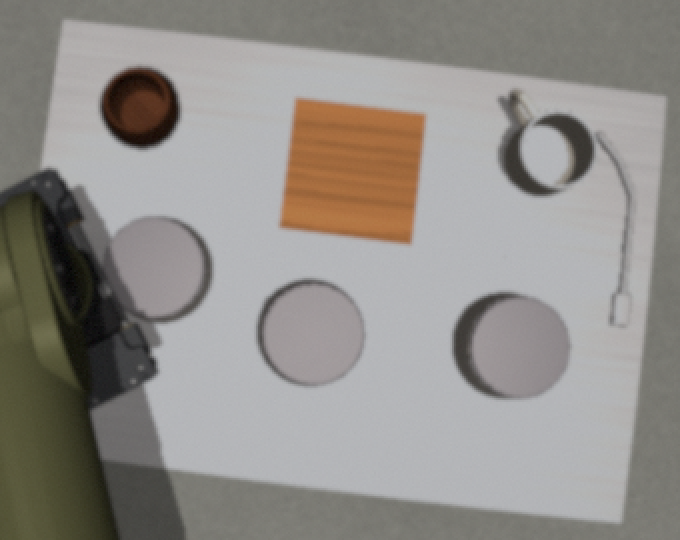

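b now stands at (313,332) in the crop, was (311,345): about 13 mm moved, within the limit. The gripper is lined up behind a, so I'll go down.

Emit:
{"op": "step_arm", "data": {
  "series": [
    {"ax":0,"ay":0,"az":0,"x":0,"y":0,"z":-0.03,"claw":100},
    {"ax":0,"ay":0,"az":0,"x":0,"y":0,"z":-0.06,"claw":100},
    {"ax":0,"ay":0,"az":0,"x":0,"y":0,"z":-0.09,"claw":100},
    {"ax":0,"ay":0,"az":0,"x":0,"y":0,"z":-0.11,"claw":100},
    {"ax":0,"ay":0,"az":0,"x":0,"y":0,"z":-0.12,"claw":100},
    {"ax":0,"ay":0,"az":0,"x":0,"y":0,"z":-0.12,"claw":100},
    {"ax":0,"ay":0,"az":0,"x":0.0009,"y":-0.0018,"z":-0.12,"claw":100},
    {"ax":0,"ay":0,"az":0,"x":0.0018,"y":-0.0036,"z":-0.12,"claw":100},
    {"ax":0,"ay":0,"az":0,"x":0.0027,"y":-0.0053,"z":-0.12,"claw":100},
    {"ax":0,"ay":0,"az":0,"x":0.0037,"y":-0.0071,"z":-0.12,"claw":100}
  ]
}}

```text
time_s: 6.6
tool_pos: [0.5395, 0.1456, 0.0526]
tool_rot: [179.9, 0.0, 117.3]
force: [0.5, 0.6, -0.2]
grip_width: 0.0871
```

Emit:
{"op": "step_arm", "data": {
  "series": [
    {"ax":0,"ay":0,"az":0,"x":0.0009,"y":-0.0018,"z":0,"claw":100},
    {"ax":0,"ay":0,"az":0,"x":0.0018,"y":-0.0036,"z":0,"claw":100},
    {"ax":0,"ay":0,"az":0,"x":0.0027,"y":-0.0053,"z":0,"claw":100},
    {"ax":0,"ay":0,"az":0,"x":0.0037,"y":-0.0071,"z":0,"claw":100}
  ]
}}

```text
time_s: 7.0
tool_pos: [0.5426, 0.1385, 0.0518]
tool_rot: [180.0, -0.0, 117.3]
force: [0.6, 0.8, -0.3]
grip_width: 0.0872
```

Emit:
{"op": "step_arm", "data": {
  "series": [
    {"ax":0,"ay":0,"az":0,"x":0.0009,"y":-0.0018,"z":0,"claw":100},
    {"ax":0,"ay":0,"az":0,"x":0.0018,"y":-0.0036,"z":0,"claw":100},
    {"ax":0,"ay":0,"az":0,"x":0.0027,"y":-0.0053,"z":0,"claw":100}
  ]
}}

```text
time_s: 7.3
tool_pos: [0.5454, 0.1333, 0.0518]
tool_rot: [180.0, -0.0, 117.3]
force: [-0.7, 0.4, -0.7]
grip_width: 0.0867
```

Emit:
{"op": "step_arm", "data": {
  "series": [
    {"ax":0,"ay":0,"az":0,"x":0.0009,"y":-0.0018,"z":0,"claw":100}
  ]
}}

```text
time_s: 7.4
tool_pos: [0.5462, 0.1315, 0.0518]
tool_rot: [180.0, -0.0, 117.3]
force: [-1.1, 0.8, 0.3]
grip_width: 0.0871
```

Emit:
{"op": "step_arm", "data": {
  "series": [
    {"ax":0,"ay":0,"az":0,"x":0.0009,"y":-0.0018,"z":0,"claw":100}
  ]
}}

```text
time_s: 7.5
tool_pos: [0.5469, 0.1297, 0.0517]
tool_rot: [-180.0, -0.0, 117.3]
force: [-0.9, 0.3, 1.0]
grip_width: 0.087
```

Emit:
{"op": "step_arm", "data": {
  "series": [
    {"ax":0,"ay":0,"az":0,"x":0.0009,"y":-0.0018,"z":0,"claw":100}
  ]
}}

```text
time_s: 7.6
tool_pos: [0.5478, 0.1278, 0.0517]
tool_rot: [-180.0, -0.0, 117.3]
force: [-0.4, 1.2, -0.7]
grip_width: 0.087
```

a also moved about 14 mm at roughly 1 N, so it's light too. That leaves c, which I'll confirm by feel.

Emit:
{"op": "step_arm", "data": {
  "series": [
    {"ax":0,"ay":0,"az":0,"x":-0.005,"y":0.01,"z":0,"claw":100},
    {"ax":0,"ay":0,"az":0,"x":-0.009,"y":0.018,"z":0,"claw":100},
    {"ax":0,"ay":0,"az":0,"x":-0.009,"y":0.018,"z":0.04,"claw":100},
    {"ax":0,"ay":0,"az":0,"x":-0.009,"y":0.018,"z":0.08,"claw":100},
    {"ax":0,"ay":0,"az":8,"x":-0.009,"y":0.01,"z":0.12,"claw":100},
    {"ax":0,"ay":0,"az":16,"x":-0.018,"y":-0.03,"z":0.12,"claw":100},
    {"ax":0,"ay":0,"az":24,"x":-0.028,"y":-0.07,"z":0.12,"claw":100},
    {"ax":0,"ay":0,"az":32,"x":-0.038,"y":-0.11,"z":0.12,"claw":100},
    {"ax":0,"ay":0,"az":40,"x":-0.047,"y":-0.15,"z":0.12,"claw":100},
    {"ax":0,"ay":0,"az":48,"x":-0.056,"y":-0.19,"z":0.12,"claw":100},
    {"ax":0,"ay":0,"az":56,"x":-0.066,"y":-0.23,"z":0.12,"claw":100},
    {"ax":0,"ay":0,"az":64,"x":-0.075,"y":-0.27,"z":0.12,"claw":100}
  ]
}}

```text
time_s: 8.8
tool_pos: [0.4726, -0.1421, 0.1719]
tool_rot: [180.0, 0.0, -178.5]
force: [0.6, 1.0, 0.2]
grip_width: 0.087
```

Emit:
{"op": "step_arm", "data": {
  "series": [
    {"ax":0,"ay":0,"az":8,"x":-0.008,"y":-0.035,"z":0,"claw":100},
    {"ax":0,"ay":0,"az":16,"x":-0.016,"y":-0.07,"z":0,"claw":100},
    {"ax":0,"ay":0,"az":24,"x":-0.025,"y":-0.11,"z":0,"claw":100},
    {"ax":0,"ay":0,"az":32,"x":-0.033,"y":-0.152,"z":0,"claw":100},
    {"ax":0,"ay":0,"az":39.3,"x":-0.033,"y":-0.152,"z":0,"claw":100},
    {"ax":0,"ay":0,"az":39.3,"x":-0.033,"y":-0.152,"z":0,"claw":100}
  ]
}}

```text
time_s: 9.4
tool_pos: [0.4433, -0.2731, 0.1681]
tool_rot: [-179.8, -1.2, -150.0]
force: [0.0, -0.1, 0.3]
grip_width: 0.0868
```

```bash
python3 - <<'E'
from h import *
cv2.imwrite('pics/t4.png',vision.read_camera('top')[140:410,200:540,::-1].repeat(2,0).repeat(2,1))
E
```

```text
(no output)
```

View pics/t4.png

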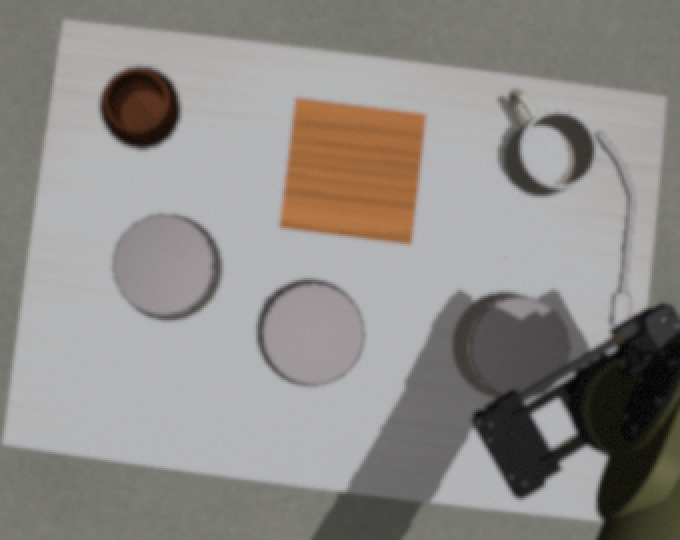

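```bash
python3 - <<'E'
from h import *
o=status.get_obs();print(o['qpos'],o['tool_pos'],o['tool_rot'],o['joint_velocities'])
E
```

```text
[ 18.31745242   4.0543554   10.20017508 103.97959389   0.42350792
  72.57983284 148.30218083] [ 0.44234061 -0.27432911  0.16758289] [-179.88095827   -1.24316047 -150.06645738] [-12.1291982   -0.67852826  14.62535913   0.90484137  -1.28226367
   0.40476057  -2.65100281]
```

Joint 7 is near its limit, so I'll use the equivalent half-turn grip (yaw 40.6).

Emit:
{"op": "step_arm", "data": {
  "series": [
    {"ax":0,"ay":0,"az":-8,"x":0,"y":0,"z":0,"claw":100},
    {"ax":0,"ay":0,"az":-16,"x":0,"y":0,"z":0,"claw":100},
    {"ax":0,"ay":0,"az":-24,"x":0,"y":0,"z":0,"claw":100},
    {"ax":0,"ay":0,"az":-32,"x":0,"y":0,"z":0,"claw":100},
    {"ax":0,"ay":0,"az":-40,"x":0,"y":0,"z":0,"claw":100},
    {"ax":0,"ay":0,"az":-48,"x":0,"y":0,"z":0,"claw":100},
    {"ax":0,"ay":0,"az":-56,"x":0,"y":0,"z":0,"claw":100},
    {"ax":0,"ay":0,"az":-64,"x":0,"y":0,"z":0,"claw":100},
    {"ax":0,"ay":0,"az":-72,"x":0,"y":0,"z":0,"claw":100},
    {"ax":0,"ay":0,"az":-80,"x":0,"y":0,"z":0,"claw":100},
    {"ax":0,"ay":0,"az":-88,"x":0,"y":0,"z":0,"claw":100},
    {"ax":0,"ay":0,"az":-88,"x":0,"y":0,"z":0,"claw":100}
  ]
}}

```text
time_s: 10.65
tool_pos: [0.4433, -0.2727, 0.1681]
tool_rot: [-179.8, -1.2, 121.9]
force: [0.4, -0.1, 0.2]
grip_width: 0.087
```

```bash
python3 - <<'E'
from h import *
o=status.get_obs();print(o['tool_pos'],o['tool_rot'])
r=R.from_euler('xyz',o['tool_rot'],degrees=True)
print((R.from_euler('xyz',[180,0,o['tool_rot'][2]],degrees=True)*r.inv()).as_rotvec(degrees=True))
E
```

```text
[ 0.44331452 -0.27268588  0.16814126] [-179.84762806   -1.21305409  121.92898817]
[-0.94894192 -0.77085874 -0.00161299]
```

Emit:
{"op": "step_arm", "data": {
  "series": [
    {"ax":-0.95,"ay":-0.77,"az":0,"x":0,"y":0,"z":0.0035,"claw":100}
  ]
}}

```text
time_s: 10.75
tool_pos: [0.4432, -0.2732, 0.1711]
tool_rot: [-180.0, 0.0, 122.1]
force: [1.1, -0.0, -0.2]
grip_width: 0.0868
```

Emit:
{"op": "step_arm", "data": {
  "series": [
    {"ax":0,"ay":0,"az":-8,"x":0,"y":-0.01,"z":0,"claw":100},
    {"ax":0,"ay":0,"az":-16,"x":-0.0033,"y":-0.0213,"z":0,"claw":100},
    {"ax":0,"ay":0,"az":-24,"x":-0.0033,"y":-0.0213,"z":0,"claw":100},
    {"ax":0,"ay":0,"az":-32,"x":-0.0033,"y":-0.0213,"z":0,"claw":100},
    {"ax":0,"ay":0,"az":-40,"x":-0.0033,"y":-0.0213,"z":0,"claw":100},
    {"ax":0,"ay":0,"az":-48,"x":-0.0033,"y":-0.0213,"z":0,"claw":100},
    {"ax":0,"ay":0,"az":-56,"x":-0.0033,"y":-0.0213,"z":0,"claw":100},
    {"ax":0,"ay":0,"az":-64,"x":-0.0033,"y":-0.0213,"z":0,"claw":100},
    {"ax":0,"ay":0,"az":-72,"x":-0.0033,"y":-0.0213,"z":0,"claw":100},
    {"ax":0,"ay":0,"az":-80,"x":-0.0033,"y":-0.0213,"z":0,"claw":100},
    {"ax":0,"ay":0,"az":-81.3,"x":-0.0033,"y":-0.0213,"z":0,"claw":100},
    {"ax":0,"ay":0,"az":-81.3,"x":-0.0033,"y":-0.0213,"z":0,"claw":100}
  ]
}}

```text
time_s: 11.95
tool_pos: [0.4398, -0.2945, 0.1718]
tool_rot: [180.0, -0.0, 40.9]
force: [0.3, -0.6, 0.6]
grip_width: 0.087
```

Emit:
{"op": "step_arm", "data": {
  "series": [
    {"ax":0,"ay":0,"az":0,"x":0,"y":0,"z":-0.03,"claw":100},
    {"ax":0,"ay":0,"az":0,"x":0,"y":0,"z":-0.06,"claw":100},
    {"ax":0,"ay":0,"az":0,"x":0,"y":0,"z":-0.09,"claw":100},
    {"ax":0,"ay":0,"az":0,"x":0,"y":0,"z":-0.11,"claw":100},
    {"ax":0,"ay":0,"az":0,"x":0,"y":0,"z":-0.12,"claw":100},
    {"ax":0,"ay":0,"az":0,"x":0,"y":0,"z":-0.12,"claw":100},
    {"ax":0,"ay":0,"az":0,"x":0.0015,"y":0.0013,"z":-0.12,"claw":100},
    {"ax":0,"ay":0,"az":0,"x":0.003,"y":0.0026,"z":-0.12,"claw":100},
    {"ax":0,"ay":0,"az":0,"x":0.0046,"y":0.0039,"z":-0.12,"claw":100},
    {"ax":0,"ay":0,"az":0,"x":0.0061,"y":0.0052,"z":-0.12,"claw":100},
    {"ax":0,"ay":0,"az":0,"x":0.0076,"y":0.0065,"z":-0.12,"claw":100}
  ]
}}

```text
time_s: 13.05
tool_pos: [0.4478, -0.2883, 0.052]
tool_rot: [180.0, -0.0, 40.6]
force: [-0.8, 0.7, 0.7]
grip_width: 0.0871
```

Emit:
{"op": "step_arm", "data": {
  "series": [
    {"ax":0,"ay":0,"az":0,"x":0.0015,"y":0.0013,"z":0,"claw":100},
    {"ax":0,"ay":0,"az":0,"x":0.003,"y":0.0026,"z":0,"claw":100},
    {"ax":0,"ay":0,"az":0,"x":0.0046,"y":0.0039,"z":0,"claw":100},
    {"ax":0,"ay":0,"az":0,"x":0.0061,"y":0.0052,"z":0,"claw":100}
  ]
}}

```text
time_s: 13.45
tool_pos: [0.4536, -0.283, 0.0515]
tool_rot: [-180.0, -0.0, 40.6]
force: [-0.2, -0.1, 0.4]
grip_width: 0.0869
```

Emit:
{"op": "step_arm", "data": {
  "series": [
    {"ax":0,"ay":0,"az":0,"x":0.0015,"y":0.0013,"z":0,"claw":100}
  ]
}}

```text
time_s: 13.55
tool_pos: [0.455, -0.2817, 0.0516]
tool_rot: [-180.0, -0.0, 40.6]
force: [-0.5, 0.4, 0.3]
grip_width: 0.0869
```

Emit:
{"op": "step_arm", "data": {
  "series": [
    {"ax":0,"ay":0,"az":0,"x":0.0015,"y":0.0013,"z":0,"claw":100}
  ]
}}

```text
time_s: 13.65
tool_pos: [0.4562, -0.2809, 0.0516]
tool_rot: [180.0, 0.0, 40.6]
force: [-1.6, -2.7, 0.5]
grip_width: 0.0869
```

Emit:
{"op": "step_arm", "data": {
  "series": [
    {"ax":0,"ay":0,"az":0,"x":0.0015,"y":0.0013,"z":0,"claw":100}
  ]
}}

```text
time_s: 13.75
tool_pos: [0.4566, -0.2806, 0.0515]
tool_rot: [-180.0, 0.1, 40.6]
force: [-4.9, -4.1, 1.7]
grip_width: 0.087
```

c resists with about 6 N against 1 N for the others, so c is the heavy one. I'll push it on slowly toward the inlay.

Emit:
{"op": "step_arm", "data": {
  "series": [
    {"ax":0,"ay":0,"az":0,"x":0.0038,"y":0.0033,"z":0,"claw":100},
    {"ax":0,"ay":0,"az":0,"x":0.0076,"y":0.0065,"z":0,"claw":100},
    {"ax":0,"ay":0,"az":0,"x":0.0114,"y":0.0098,"z":0,"claw":100},
    {"ax":0,"ay":0,"az":0,"x":0.0152,"y":0.013,"z":0,"claw":100},
    {"ax":0,"ay":0,"az":0,"x":0.019,"y":0.0163,"z":0,"claw":100},
    {"ax":0,"ay":0,"az":0,"x":0.0228,"y":0.0195,"z":0,"claw":100},
    {"ax":0,"ay":0,"az":0,"x":0.0266,"y":0.0228,"z":0,"claw":100},
    {"ax":0,"ay":0,"az":0,"x":0.0304,"y":0.026,"z":0,"claw":100},
    {"ax":0,"ay":0,"az":0,"x":0.0342,"y":0.0293,"z":0,"claw":100},
    {"ax":0,"ay":0,"az":0,"x":0.038,"y":0.0326,"z":0,"claw":100},
    {"ax":0,"ay":0,"az":0,"x":0.0418,"y":0.0358,"z":0,"claw":100},
    {"ax":0,"ay":0,"az":0,"x":0.0456,"y":0.039,"z":0,"claw":100}
  ]
}}

```text
time_s: 14.95
tool_pos: [0.502, -0.2418, 0.0515]
tool_rot: [-180.0, 0.2, 40.5]
force: [-3.1, -4.1, 1.8]
grip_width: 0.0869
```

```bash
python3 - <<'E'
from h import *
cv2.imwrite('pics/t5.png',vision.read_camera('top')[140:410,200:540,::-1].repeat(2,0).repeat(2,1))
o=status.get_obs();print(o['tool_pos'],o['force'],o['tool_rot'])
cv2.imwrite('pics/s5.png',vision.read_camera('scene')[150:390,100:420,::-1].repeat(2,0).repeat(2,1))
E
```

```text
[ 0.50304887 -0.24084581  0.05149466] [-2.18427882 -2.08965897  0.25478952] [-1.79982995e+02  9.42475079e-02  4.05862525e+01]
```

View pics/t5.png

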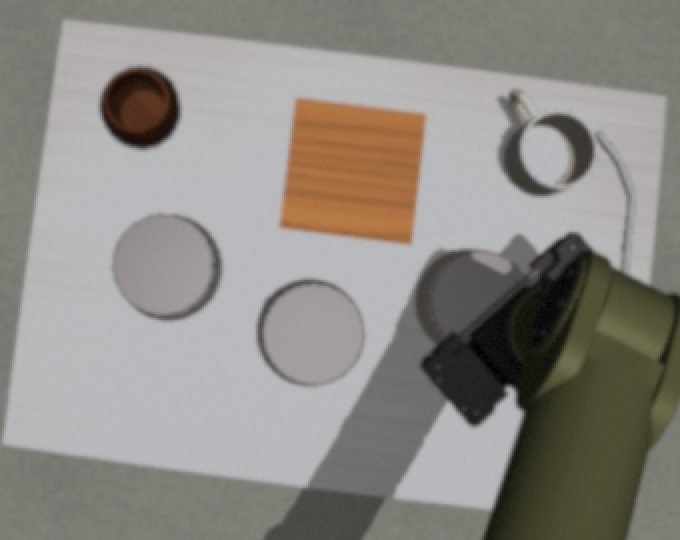

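View pics/s5.png

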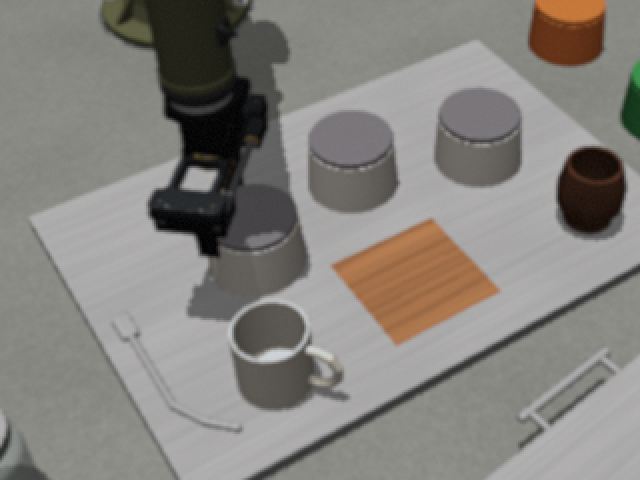

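c is cradled squarely between the two fingers and on line; a at (165,266) and b at (313,332) stand clear, and mate, mug and straw are unmoved. I'll keep pushing.

Emit:
{"op": "step_arm", "data": {
  "series": [
    {"ax":0,"ay":0,"az":0,"x":0.0038,"y":0.0033,"z":0,"claw":100},
    {"ax":0,"ay":0,"az":0,"x":0.0076,"y":0.0065,"z":0,"claw":100},
    {"ax":0,"ay":0,"az":0,"x":0.0114,"y":0.0098,"z":0,"claw":100},
    {"ax":0,"ay":0,"az":0,"x":0.0152,"y":0.013,"z":0,"claw":100},
    {"ax":0,"ay":0,"az":0,"x":0.019,"y":0.0163,"z":0,"claw":100},
    {"ax":0,"ay":0,"az":0,"x":0.0228,"y":0.0195,"z":0,"claw":100},
    {"ax":0,"ay":0,"az":0,"x":0.0266,"y":0.0228,"z":0,"claw":100},
    {"ax":0,"ay":0,"az":0,"x":0.0304,"y":0.026,"z":0,"claw":100},
    {"ax":0,"ay":0,"az":0,"x":0.0342,"y":0.0293,"z":0,"claw":100},
    {"ax":0,"ay":0,"az":0,"x":0.038,"y":0.0326,"z":0,"claw":100},
    {"ax":0,"ay":0,"az":0,"x":0.0418,"y":0.0358,"z":0,"claw":100},
    {"ax":0,"ay":0,"az":0,"x":0.0456,"y":0.039,"z":0,"claw":100}
  ]
}}

```text
time_s: 16.25
tool_pos: [0.5478, -0.2026, 0.0515]
tool_rot: [-180.0, 0.1, 40.5]
force: [-4.5, -4.6, 2.3]
grip_width: 0.0867
```

Emit:
{"op": "step_arm", "data": {
  "series": [
    {"ax":0,"ay":0,"az":0,"x":0.0038,"y":0.0033,"z":0,"claw":100},
    {"ax":0,"ay":0,"az":0,"x":0.0076,"y":0.0065,"z":0,"claw":100},
    {"ax":0,"ay":0,"az":0,"x":0.0114,"y":0.0098,"z":0,"claw":100},
    {"ax":0,"ay":0,"az":0,"x":0.0152,"y":0.013,"z":0,"claw":100},
    {"ax":0,"ay":0,"az":0,"x":0.019,"y":0.0163,"z":0,"claw":100},
    {"ax":0,"ay":0,"az":0,"x":0.0228,"y":0.0195,"z":0,"claw":100},
    {"ax":0,"ay":0,"az":0,"x":0.0266,"y":0.0228,"z":0,"claw":100},
    {"ax":0,"ay":0,"az":0,"x":0.0304,"y":0.026,"z":0,"claw":100},
    {"ax":0,"ay":0,"az":0,"x":0.0342,"y":0.0293,"z":0,"claw":100},
    {"ax":0,"ay":0,"az":0,"x":0.038,"y":0.0326,"z":0,"claw":100},
    {"ax":0,"ay":0,"az":0,"x":0.0418,"y":0.0358,"z":0,"claw":100},
    {"ax":0,"ay":0,"az":0,"x":0.0456,"y":0.039,"z":0,"claw":100}
  ]
}}

```text
time_s: 17.45
tool_pos: [0.5933, -0.1638, 0.0515]
tool_rot: [-180.0, 0.2, 40.5]
force: [-4.5, -3.5, 2.4]
grip_width: 0.0871
```

```bash
cat > ov.py <<'E'
from h import *
import sys
n=sys.argv[1]
im=vision.read_camera('top');o=status.get_obs();print(o['time_s'],o['tool_pos'],o['force'],o['tool_rot'])
im=cv2.resize(im[140:410,200:540,::-1],None,fx=2.2,fy=2.2,interpolation=cv2.INTER_CUBIC)
cv2.imwrite(f'pics/raw{n}.png',im)
t=np.linspace(0,2*np.pi,60)
c=[float(sys.argv[2]),float(sys.argv[3])] if len(sys.argv)>2 else o['tool_pos'][:2]+.0355*np.array([.759,.651])
print('assumed centre',c)
for r,z in((.051,.093),(.056,.018)):
    q=(proj('top',np.c_[c[0]+r*np.cos(t),c[1]+r*np.sin(t),0*t+z])-[200,140]+.25)*2.2; cv2.polylines(im,[q.astype(int)],True,(0,0,255),1)
cv2.imwrite(f'pics/ov{n}.png',im)
E
python3 ov.py 6
```

```text
17.5 [ 0.59433108 -0.1627534   0.05151253] [-2.37679608 -2.19154216  0.68775237] [-1.79979705e+02  8.30147247e-02  4.05882619e+01]
assumed centre [ 0.62127558 -0.1396429 ]
```

View pics/ov6.png

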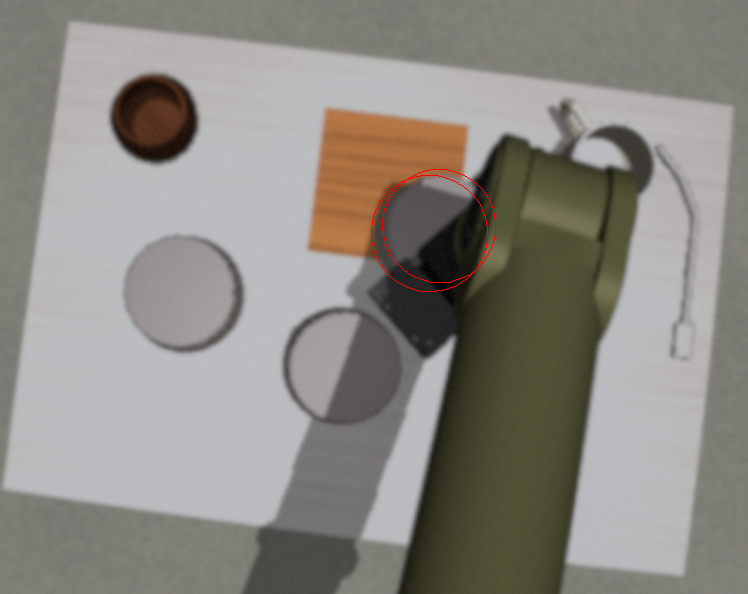

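```bash
python3 -c "
import cv2
a=cv2.imread('pics/raw6.png')[90:310,290:540];b=cv2.imread('pics/ov6.png')[90:310,290:540]
import numpy as np
cv2.imwrite('pics/z6.png',cv2.convertScaleAbs(cv2.resize(np.hstack([a,b]),None,fx=1.6,fy=1.6,interpolation=cv2.INTER_CUBIC),alpha=1.5))"
```

```text
(no output)
```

View pics/z6.png

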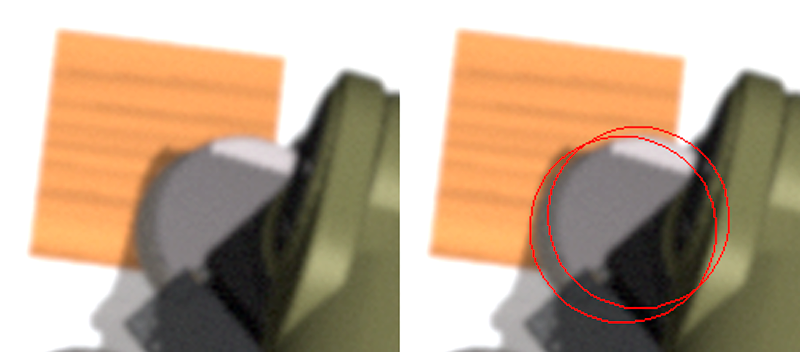

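The lid edge sits about 6 mm nearer the fingers than assumed, giving a centre of about (0.616,-0.143) with roughly 65 mm still to go. I'll push 54 mm and then check.

Emit:
{"op": "step_arm", "data": {
  "series": [
    {"ax":0,"ay":0,"az":0,"x":0.0038,"y":0.0032,"z":0,"claw":100},
    {"ax":0,"ay":0,"az":0,"x":0.0076,"y":0.0064,"z":0,"claw":100},
    {"ax":0,"ay":0,"az":0,"x":0.0114,"y":0.0097,"z":0,"claw":100},
    {"ax":0,"ay":0,"az":0,"x":0.0152,"y":0.013,"z":0,"claw":100},
    {"ax":0,"ay":0,"az":0,"x":0.019,"y":0.0163,"z":0,"claw":100},
    {"ax":0,"ay":0,"az":0,"x":0.0228,"y":0.0195,"z":0,"claw":100},
    {"ax":0,"ay":0,"az":0,"x":0.0266,"y":0.0228,"z":0,"claw":100},
    {"ax":0,"ay":0,"az":0,"x":0.0304,"y":0.026,"z":0,"claw":100},
    {"ax":0,"ay":0,"az":0,"x":0.0342,"y":0.0293,"z":0,"claw":100},
    {"ax":0,"ay":0,"az":0,"x":0.0372,"y":0.0319,"z":0,"claw":100},
    {"ax":0,"ay":0,"az":0,"x":0.0395,"y":0.0338,"z":0,"claw":100},
    {"ax":0,"ay":0,"az":0,"x":0.041,"y":0.0351,"z":0,"claw":100}
  ]
}}

```text
time_s: 18.7
tool_pos: [0.6345, -0.1285, 0.0514]
tool_rot: [-180.0, 0.1, 40.6]
force: [-4.7, -4.1, 2.9]
grip_width: 0.087
```

```bash
python3 ov.py 7 0.657 -0.108;  python3 - <<'E'
from h import *
a=cv2.imread('pics/raw7.png')[40:310,240:540];b=cv2.imread('pics/ov7.png')[40:310,240:540]
cv2.imwrite('pics/z7.png',cv2.convertScaleAbs(cv2.resize(np.hstack([a,b]),None,fx=1.33,fy=1.33,interpolation=cv2.INTER_CUBIC),alpha=1.5))
im=vision.read_camera('scene')[150:390,150:470,::-1]
cv2.imwrite('pics/s7.png',cv2.resize(im,None,fx=2,fy=2,interpolation=cv2.INTER_CUBIC))
E
```

```text
18.75 [ 0.63477284 -0.12819771  0.05146017] [-4.13446693 -3.08400267  2.02506589] [-1.79964021e+02  1.20224298e-01  4.05639091e+01]
assumed centre [0.657, -0.108]
```

View pics/z7.png

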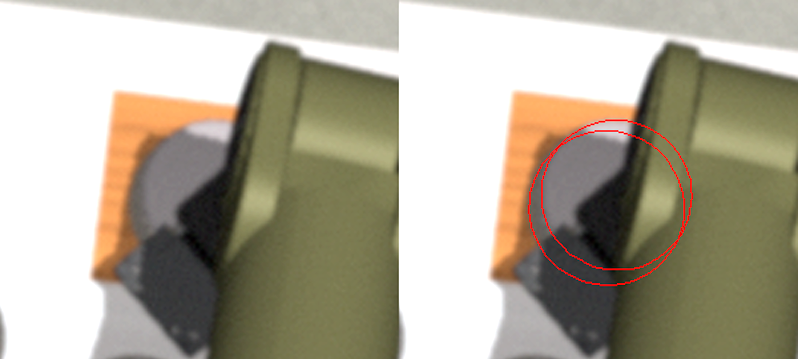

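View pics/s7.png

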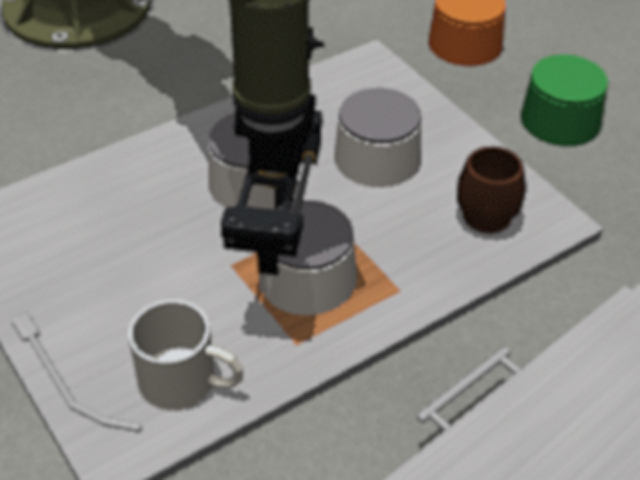

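The circle at (0.657,-0.108) fits the lid edge, leaving about 11 mm to go.

Emit:
{"op": "step_arm", "data": {
  "series": [
    {"ax":0,"ay":0,"az":0,"x":0.002,"y":0.0017,"z":0,"claw":100},
    {"ax":0,"ay":0,"az":0,"x":0.004,"y":0.0034,"z":0,"claw":100},
    {"ax":0,"ay":0,"az":0,"x":0.006,"y":0.0051,"z":0,"claw":100},
    {"ax":0,"ay":0,"az":0,"x":0.0075,"y":0.0064,"z":0,"claw":100},
    {"ax":0,"ay":0,"az":0,"x":0.0085,"y":0.0072,"z":0,"claw":100},
    {"ax":0,"ay":0,"az":0,"x":0.0085,"y":0.0072,"z":0,"claw":100}
  ]
}}

```text
time_s: 19.4
tool_pos: [0.6433, -0.1211, 0.0515]
tool_rot: [-180.0, 0.1, 40.6]
force: [-3.7, -3.7, 2.1]
grip_width: 0.0866
```

Emit:
{"op": "step_arm", "data": {
  "series": [
    {"ax":0,"ay":0,"az":0,"x":-0.005,"y":-0.0043,"z":0,"claw":100},
    {"ax":0,"ay":0,"az":0,"x":-0.015,"y":-0.013,"z":0,"claw":100},
    {"ax":0,"ay":0,"az":0,"x":-0.028,"y":-0.024,"z":0,"claw":100},
    {"ax":0,"ay":0,"az":0,"x":-0.035,"y":-0.03,"z":0.03,"claw":100},
    {"ax":0,"ay":0,"az":0,"x":-0.035,"y":-0.03,"z":0.07,"claw":100},
    {"ax":0,"ay":0,"az":0,"x":-0.04,"y":-0.03,"z":0.115,"claw":100},
    {"ax":0,"ay":0,"az":0,"x":-0.085,"y":-0.04,"z":0.12,"claw":100},
    {"ax":0,"ay":0,"az":0,"x":-0.12,"y":-0.07,"z":0.12,"claw":100},
    {"ax":0,"ay":0,"az":0,"x":-0.15,"y":-0.11,"z":0.12,"claw":100},
    {"ax":0,"ay":0,"az":0,"x":-0.17,"y":-0.15,"z":0.12,"claw":100},
    {"ax":0,"ay":0,"az":0,"x":-0.18,"y":-0.18,"z":0.12,"claw":100}
  ]
}}

```text
time_s: 20.5
tool_pos: [0.4606, -0.3032, 0.1721]
tool_rot: [180.0, -0.0, 40.4]
force: [0.9, -1.1, -0.3]
grip_width: 0.087
```

```bash
python3 ov.py 8 0.6655 -0.101
```

```text
20.55 [ 0.45838687 -0.30904529  0.17216767] [-1.69960403 -3.74422872  1.19447807] [1.79818332e+02 1.44540227e-01 4.00113362e+01]
assumed centre [0.6655, -0.101]
```

View pics/ov8.png

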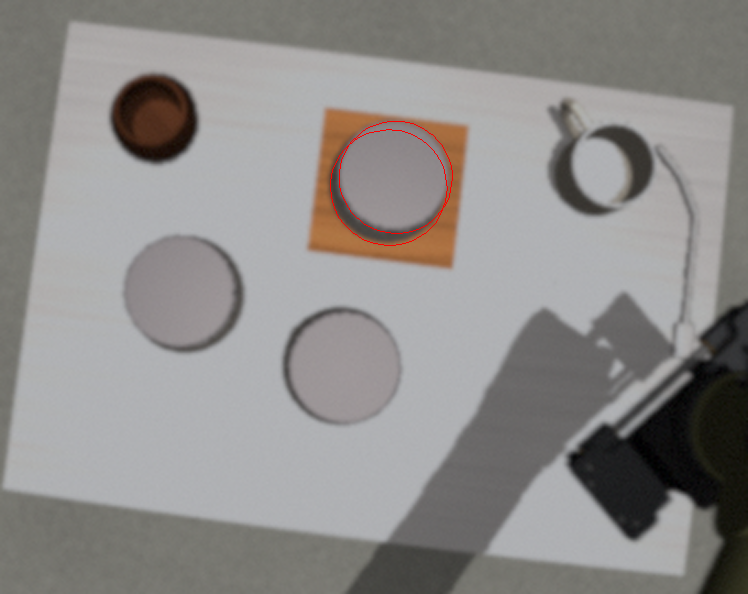

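c's lid lines up with the circle drawn at the inlay's centre to about 2 mm. a and b are within about 15 mm of their starts, and mate, mug and straw are unmoved. I'll let the arm settle and then hand in.

Emit:
{"op": "step_arm", "data": {
  "series": [
    {"ax":0,"ay":0,"az":0,"x":0,"y":0,"z":0,"claw":100},
    {"ax":0,"ay":0,"az":0,"x":0,"y":0,"z":0,"claw":100},
    {"ax":0,"ay":0,"az":0,"x":0,"y":0,"z":0,"claw":100},
    {"ax":0,"ay":0,"az":0,"x":0,"y":0,"z":0,"claw":100},
    {"ax":0,"ay":0,"az":0,"x":0,"y":0,"z":0,"claw":100}
  ]
}}

```text
time_s: 21.05
tool_pos: [0.4647, -0.299, 0.1715]
tool_rot: [-180.0, -0.0, 40.7]
force: [-0.4, 0.2, -0.8]
grip_width: 0.0872
```

```bash
python3 -c "
from cell import workorder,status
print(status.get_obs()['force']);print(workorder.sign_off())"
```

```text
[-0.36739541  0.23511187 -0.83113473]
the job is handed in; nothing more can be done
None
```

The heavy canister was c (the right-hand one), and it now stands wholly on the wooden inlay. I handed the job in at about 21 s; no verdict is reported.

- **Finding it:** I nudged a and b by about 13–15 mm each, and both resisted with about 1 N. c resisted with about 5–6 N, a little above the stated 3–5 N but clearly the heavy one.
- **Pushing it:** I slid c along the board between the two open fingers. Partway through, the picture showed it about 6 mm behind where I had assumed, so I corrected the remaining distance.
- **Last checks:**
  - In the last top picture, c's centre is within about 2 mm of the inlay's centre.
  - a and b are within about 15 mm of where they started, against a limit of 50 mm.
  - The mate, mug and straw show no visible movement.
  - The arm stood clear and its force reading was at noise level at hand-in.

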